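# Hold a heat sink flush on a processor in a tilted test board

### The arm

A 6-joint arm with a two-finger parallel gripper is mounted at the origin on a cart in front of the work surface, level with it; the furniture and walls round the work are solid. World frame = base frame: x ahead of the robot, y to its left, z up, the work surface at z = 0. Lengths are in m, angles in degrees, forces in N, time in s.
With the tool pointing down it reaches from about 0.35 to 0.925 m from the base axis. Payload 6.4 kg.
Tool frame: the origin (TCP) lies on the mounting face of the last link; the fingertips stand 173 mm ahead of it and the grasp point (between the pads) lies 155 mm ahead of it (env.finger_overhang is the distance from the TCP to the fingertips, in m); z points along the fingers, y is the line along which they close (so a half turn about z gives the same grasp; the last joint's range is limited). The gripper opens to 85 mm and grips with 20 to 120 N. Pads are 22 mm wide; open, the fingers measure 114 mm over their backs; the gripper's body (76 mm by 85 mm) begins 54 mm behind the grasp point. The pads swing forward as they close: fully open they stand 13 mm farther back than shut.
Start: joints at [59.754, 14.043, 89.255, -0, 76.702, -9.975], TCP at [0.225, 0.61, 0.405] pointing down, gripper open.
Joint ranges: [-179.41, 179.41], [-58.25, 129.5], [7.25, 145.43], [-54.29, 234.29], [11.92, 165.04], [-157.13, 157.13]. Speed limits (degrees/s): [147.25, 147.25, 180, 180, 180, 180].

### API

Orientations are given as a 3x3 rotation matrix whose columns are the frame's x, y, z axes.
In Python, from rig import read_state, capture, job_done, env gives the robot as it stands.
- The arm moves only by the tool drive_tool, never from a script. Its arguments are lists of equal length, an entry for each row: "fingers": the finger opening in cm, from 0 to 8.54; "travel": the shift along the tool's x, y, z in cm, a list of three; "roll": the turn about the tool's z in rad. In form: {"fingers": [fingers, ...], "travel": [[dx, dy, dz], ...], "roll": [roll, ...]}. A call has 1 to 12 rows; each row shifts and turns the commanded pose from where the row before left it, along the tool's axes as they then stand; what a row does not reach is not made up. A row lasts 1/10 s, in which the tool goes at most 50 mm and 8.59 degrees, less where a joint would pass 70% of its speed; a pose out of reach is approached as far as the arm can. A call is refused whole if a number of a shift passes 5 or a number of a turn 0.15, either way. A call with a gripper value outside its range is refused whole. The fingers move at their own pace and stop on an object; "grip_force" is the grip in N (left out, the last holds). Time passes only in rows, so rows that do not move let the fingers close. It gives the time, the measured TCP pose, the force, the opening and the grip force at its end, in the units of the state.
- read_state(): the state, without advancing time (a new reading comes with each control period).
- capture(name): name is "side" or "top" or "wrist"; returns a dict with "img" (480x640x3 uint8, red, green, blue), "mtx" (3x3 intrinsics, pixels), "T" (4x4, takes a point from camera to world coordinates). Camera axes: x right, y down, z forward; pixel columns grow to the right and rows downward; lengths in m; the calibration is good to about 2 mm. A picture is of the moment at which its call begins. There is no depth.
- job_done(): hands the job in; it is judged then, once.
The state is a dict: "time_s": time; "qpos": joint angles; "qd": joint speeds; "tau": joint torques, N m; "position": TCP position; "orientation": TCP orientation; "contact_force": force on the tool from outside, world axes, zero at the start; "wrist_torque": the same for the moment, N m; "gripper_width": opening from 0.0 (shut) to 1.0 (fully open); "finger_force": force on a finger pad.
Only numpy, scipy, OpenCV 4.12 (cv2) and the standard library are available. Lean on these libraries where they do the work, as an engineer would, in place of code of your own. Each camera call takes 0.05 s, during which the arm holds its last target. There are 200 camera calls.

### The job

The processor in the tilted board holder is to be given a short test run under a hand-held heat sink. First swing the hold-down arm, which keeps the processor in its socket, out to the side by its black knob until it is well clear of the circuit board. Then pick up the heat sink and lay its flat base on the processor's metal lid, tilted to the slope at which the holder happens to be locked so that the two faces meet flush, centred on the lid and square to it, with the fins running up and down the slope; finish while still gripping it and pressing it lightly onto the lid, without letting go, without pressing hard or forcing the holder's tilt, and leave the other things on the bench where they are.

Things in the scene. Friction and masses are not known exactly. Their poses are not given: they have to be found in the camera images.
- heat_sink: Bare aluminium finned heat sink, 50 x 50 x 27 mm, 0.11 kg, loose, standing on its base on the bench right of the holder. Origin: centre of its flat underside, z up. Base 50 x 50 x 5 mm; above it upright fins, 2 mm thick, run along its x. The outer fins' outer faces are at y = +-24 mm (48 mm over both): best gripped across y, fingertips 6 mm or more above the underside.
- processor: Square processor in a spring-pin test socket on the green board. Origin: centre of the flat steel lid (38 x 38 mm, 10 mm above the board); z square out of the lid, x up the slope, y along the tilt axis (left). It gives straight down its z: starts to sink at 2.5 N, 5 N per mm, stop at 3 mm (17 N). Within 35 mm nothing else stands over 5 mm above the board, farther out 10 mm (but for the arm).
- hold_arm (a joint): Swing of the hold-down arm (rad). Its pivot axis is square to the board at x = +70, y = +52 mm in the processor's frame. At 0 the arm's end is over the lid's centre; it grows as the arm swings clockwise seen from above, its end going to +y (left) and off the board's side. Over 1.1 is clear, 1.9 is the stop. Light friction (about 0.6 N at the knob); stays where left.
- hold_knob (a point): Top centre of the upright round black knob (15 mm diameter) at the free end of the hold-down arm, 87 mm from the pivot, 44.5 mm above the plane of the lid; z along the knob. Grip or push it over its top 22 mm. Below it: the arm's flat bar (10 mm wide, top 17 mm above the lid's plane) and a rubber foot that ends 3 mm above the lid.
- board_top_edge (a point): Middle of the upper jaw, 71 mm up the slope (+x) from the processor's centre, 10 mm below the lid's plane; axes as the processor's. Two aluminium jaws 150 mm long, tops 6 mm below the lid's plane, hold the board (138 x 140 mm in x, y). It slopes down towards the robot at 0.18 to 0.5 rad, different every time; the holder is screwed down and its tilt locked by friction.
- screw_dish: Bystander: round steel dish with screws, 89 mm across, 19 mm high, loose, right of the heat sink. Origin at the centre of its underside.
- kapton_roll: Bystander: roll of amber tape lying flat, 72 mm across, 13 mm high, loose, behind the heat sink. Origin at the centre of its underside.
- tweezers: Bystander: steel tweezers lying flat, 122 mm long, loose, behind and right of the heat sink. Origin at the middle of the underside.
- side_cutters: Bystander: side cutters with orange handles lying flat, 138 x 56 x 11 mm, loose, left of the holder. Origin at the middle of the underside.
There are look-alikes about, which are no part of the job. Of the things shaped like the heat_sink, the aluminium one is meant.

How it is judged (in metres and radians):
On the way, in this order (a step that is already met when the one before it is completed fails the run):
1. the hold-down arm is swung out to the side, clear of the board (over 1.1 rad) (value of joint hold_arm above 1.1 rad), for 0.2 s.
2. the heat sink is lifted off the bench in the fingers (height (world z) of heat_sink above 0.03 m and contact force between the fingers and heat_sink above 3 N), for 0.2 s.
At the end, for the whole second after the job is handed in: Hold-down arm past 1.1 rad; heat sink flush on the lid (parallel within 0.05 rad, underside within 2 mm of the lid), centred within 7 mm each way, fins along the slope within 0.15 rad, at rest, pressed on with 3 to 25 N and still gripped by the fingers (value of joint hold_arm above 1.1 rad and angle between the z axis of heat_sink and the z axis of processor, either way round below 0.05 rad and angle between the x axis of heat_sink and the x axis of processor, either way round below 0.15 rad and x of heat_sink in the frame of processor between -0.007 and 0.007 m and y of heat_sink in the frame of processor between -0.007 and 0.007 m and z of heat_sink in the frame of processor between -0.002 and 0.002 m and contact force between heat_sink and processor between 3 and 25 N and contact force between the fingers and heat_sink above 4 N and linear speed of heat_sink below 0.02 m/s); the arm keeps its last pose, push and grip.
It fails at once if the processor is pressed with more than 40 N (contact force between heat_sink and processor above 40 N).
It fails at once if the holder's locked tilt is forced (upper jaw moved more than 6 mm) (distance of board_top_edge from where it was at the start of the episode above 0.006 m).
It fails at once if a bystander is moved more than 20 mm (distance of any of screw_dish, kapton_roll, tweezers, side_cutters from where it was at the start of the episode above 0.02 m).
It also fails if it takes over 58 s, if anything falls off the work surface, if the arm or the gripper's body presses on something with over 40 N, if the wrist force passes 120 N, or if a joint passes its speed limit or range.

## Working session

There is one attempt and no reset: what is moved stays moved. The work goes in short steps, Python scripts to look and compute and a tool call to move; the robot and the scene stay as the last step left them, time stands still between calls to the robot, and variables do not carry over. Pictures are saved under pics/ and viewed, at most 10 in all, crops included, and the job is handed in when it is done.

Besides the shell and the picture viewer there is one more tool, called after ">>>" as name(argument=value, ...), one argument or row to a line, values as JSON. drive_tool: Moves the arm, as the interface text tells. Its arguments: {"type":"object","properties":{"fingers":{"type":"array","items":{"type":"number"}},"travel":{"type":"array","items":{"type":"array","items":{"type":"number"}}},"roll":{"type":"array","items":{"type":"number"}},"grip_force":{"type":"number"}},"required":["fingers","travel","roll"]}

```bash
ls; mkdir -p pics
python3 - <<'E'
from rig import *
import cv2,numpy as np
for n in ["side","top","wrist"]:
    c=capture(n); cv2.imwrite(f"pics/{n}0.png",c["img"][:,:,::-1]); print(n,c["mtx"].tolist(),c["T"].round(4).tolist())
s=read_state();print({k:np.round(v,3).tolist() for k,v in s.items()})
E
```

```text
pics
side [[594.0078060102524, 0.0, 321.3782497712527], [0.0, 594.0078060102524, 243.79700907267812], [0.0, 0.0, 1.0]] [[0.8753, -0.3315, 0.3521, -0.0157], [-0.4835, -0.5837, 0.6523, -1.0332], [-0.0107, -0.7412, -0.6712, 1.0824], [0.0, 0.0, 0.0, 1.0]]
top [[526.9152761689281, 0.0, 317.92133253079857], [0.0, 526.9152761689281, 236.22667265584536], [0.0, 0.0, 1.0]] [[-0.0102, -0.985, 0.1724, 0.2923], [-0.9999, 0.0122, 0.0106, -0.0785], [-0.0126, -0.1722, -0.985, 1.2115], [0.0, 0.0, 0.0, 1.0]]
wrist [[344.422502261452, 0.0, 318.997435829625], [0.0, 344.422502261452, 240.0016401709898], [0.0, 0.0, 1.0]] [[0.3462, 0.8992, 0.2674, 0.1573], [0.9382, -0.3315, -0.0999, 0.634], [-0.0012, 0.2855, -0.9584, 0.3721], [0.0, 0.0, 0.0, 1.0]]
{'time_s': 0.15, 'qpos': [59.753, 14.075, 89.309, 0.001, 76.702, -9.977], 'qd': [-0.024, -0.113, -0.175, 0.015, 0.035, -0.119], 'tau': [0.0, -42.998, -32.656, -0.0, 0.004, 0.0], 'position': [0.225, 0.61, 0.404], 'orientation': [[-0.938, 0.346, -0.001], [0.346, 0.938, -0.001], [0.0, -0.001, -1.0]], 'contact_force': [0.567, -0.143, -0.087], 'wrist_torque': [0.036, -0.028, 0.029], 'finger_force': 0.0, 'gripper_width': 1.001}
```

View pics/top0.png

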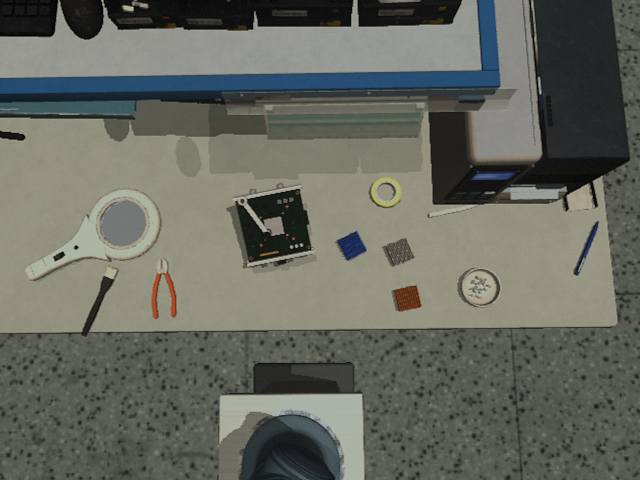

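View pics/side0.png

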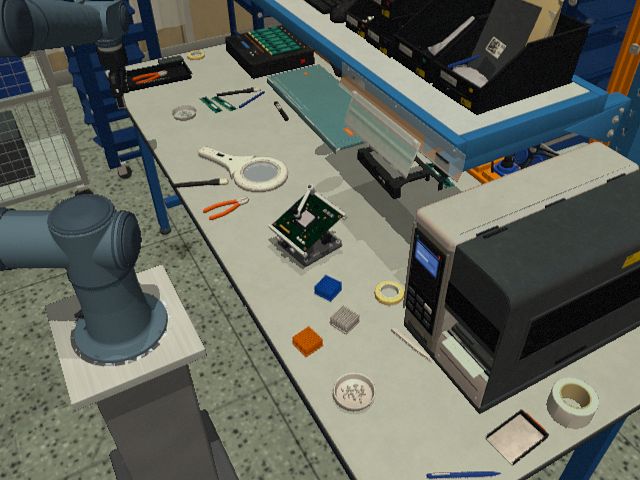

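Top view: board at about (272,226), with the hold arm running from its pivot (242,203) to the lid (268,232). The aluminium sink is at (398,251), the blue and copper look-alikes at (351,245) and (407,298), kapton at (386,192), and the dish at (480,287). I'll zoom in on both views.

Run:
```python
import cv2,numpy as np
t=cv2.imread("pics/top0.png");s=cv2.imread("pics/side0.png")
a=cv2.resize(t[175:275,225:325],(400,400),interpolation=cv2.INTER_CUBIC)
b=cv2.resize(s[175:275,260:360],(400,400),interpolation=cv2.INTER_CUBIC)
c=cv2.resize(t[225:275,370:470],(400,200),interpolation=cv2.INTER_CUBIC)
d=cv2.resize(s[295:345,300:400],(400,200),interpolation=cv2.INTER_CUBIC)
cv2.imwrite("pics/mos.png",np.vstack([np.hstack([a,b]),np.hstack([c,d])]))
```

```text
(no output)
```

View pics/mos.png

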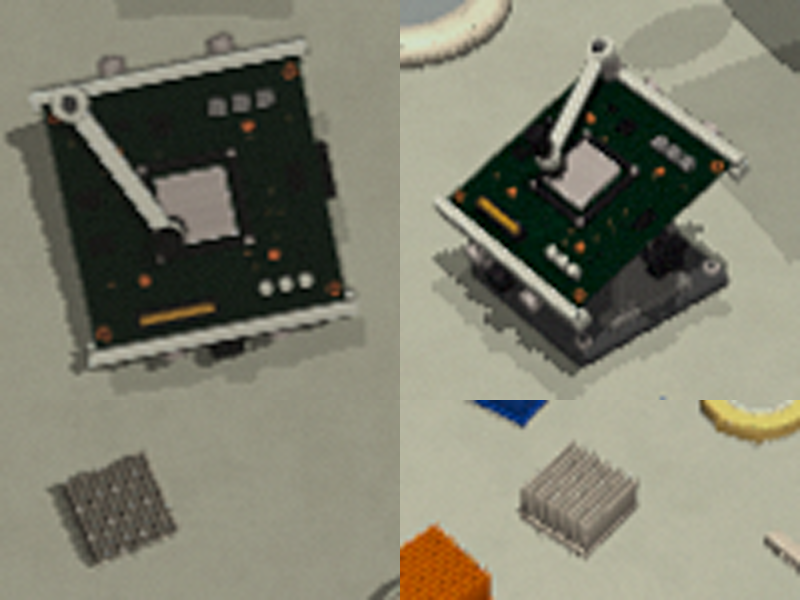

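The mosaic shows both jaws and the arm clearly, with the knob dark against the board at top px about (270,232). The sink's fins run obliquely. I'll triangulate roughly now, then refine with the wrist camera.

```bash
cat > h.py <<'E'
from rig import *
import cv2,numpy as np
def ray(c,uv):
    d=np.linalg.inv(c["mtx"])@np.array([uv[0],uv[1],1.]); d=c["T"][:3,:3]@d
    return c["T"][:3,3],d/np.linalg.norm(d)
def tri(obs):
    A=np.zeros((3,3));b=np.zeros(3);R=[ray(c,p) for c,p in obs]
    for o,d in R:
        P=np.eye(3)-np.outer(d,d);A+=P;b+=P@o
    x=np.linalg.solve(A,b)
    return x,[float(np.linalg.norm((np.eye(3)-np.outer(d,d))@(x-o))) for o,d in R]
def onz(c,uv,z):
    o,d=ray(c,uv);return o+d*(z-o[2])/d[2]
def proj(c,p):
    q=np.linalg.inv(c["T"])@np.r_[p,1];q=c["mtx"]@q[:3];return q[:2]/q[2]
E
python3 - <<'E'
from h import *
t=capture("top");s=capture("side")
T=lambda x,y:(225+x/4-.375,175+y/4-.375); S=lambda x,y:(260+(x-400)/4-.375,175+y/4-.375)
P={"ujR":(T(305,47),S(742,165)),"ljL":(T(92,358),S(438,205)),"ljR":(T(352,305),S(585,318)),"piv":(T(70,103),S(601,47)),
"lid_a":(T(224,168),S(587,140)),"lid_b":(T(238,238),S(630,175)),"lid_c":(T(155,180),S(550,165)),"cuR":(T(291,71),S(717,165)),"cuL":(T(103,333),S(460,197)),"cuLR":(T(335,288),S(580,295))}
for k,(a,b) in P.items():
    x,r=tri([(t,a),(s,b)]);print(k,x.round(4),np.round(r,4))
C=lambda x,y:(370+x/4-.375,225+(y-400)/4-.375)
for p in [(60,490),(143,453),(177,530),(95,565)]: print("sink",onz(t,C(*p),.027).round(4))
E
```

```text
ujR [ 0.594  -0.0315  0.1166] [0.0011 0.0011]
ljL [0.4333 0.089  0.0619] [0.0002 0.0002]
ljR [ 0.464  -0.0551  0.0616] [0.0033 0.0033]
piv [0.5576 0.0899 0.1451] [0.001 0.001]
lid_a [0.515  0.0123 0.1407] [0.0072 0.0072]
lid_b [ 0.5077 -0.0023  0.1179] [0.0197 0.0197]
lid_c [0.5143 0.0552 0.0915] [0.0124 0.0124]
cuR [ 0.5804 -0.0239  0.1168] [0.0007 0.0007]
cuL [0.4464 0.0822 0.0683] [0.0004 0.0004]
cuLR [ 0.4692 -0.0452  0.0718] [0.0004 0.0004]
sink [ 0.4725 -0.2169  0.027 ]
sink [ 0.4932 -0.2647  0.027 ]
sink [ 0.4489 -0.2822  0.027 ]
sink [ 0.4295 -0.2352  0.027 ]
```

>>> drive_tool(
  fingers=[2.6, 2.6, 2.6, 2.6, 2.6, 2.6, 2.6, 2.6, 2.6, 2.6, 2.6, 2.6],
  travel=[
    [0, 0, 0],
    [0, 0, 0],
    [0, 0, 0],
    [0, 0, 0],
    [-1.1, -4.5, 0],
    [-1.1, -4.5, 0],
    [-1.1, -4.5, 0],
    [-1.1, -4.5, 0],
    [-1.1, -4.5, 0],
    [-1.1, -4.5, 0],
    [-1.1, -4.5, 0],
    [-1.1, -4.5, 0],
  ],
  roll=[-0.14, -0.14, -0.14, -0.133, 0, 0, 0, 0, 0, 0, 0, 0],
)

```text
time_s: 1.45
position: [0.383, 0.2726, 0.4048]
orientation: [[-0.98, -0.198, 0.001], [-0.198, 0.98, 0.0], [-0.001, 0.0, -1.0]]
contact_force: [0.9, -0.3, -0.6]
gripper_width: 0.303
finger_force: 0.0
```

>>> drive_tool(
  fingers=[2.6, 2.6, 2.6, 2.6, 2.6, 2.6, 2.6],
  travel=[
    [-1.1, -4.5, 0],
    [-1.1, -4.5, 0],
    [-1.1, -4.5, 0],
    [-1.1, -4.5, 0],
    [-1.1, -4.5, 0],
    [-1.1, -4.5, 0],
    [0, 0, 0],
  ],
  roll=[0, 0, 0, 0, 0, 0, 0],
)

```text
time_s: 2.15
position: [0.5023, 0.0186, 0.405]
orientation: [[-0.981, -0.192, 0.001], [-0.192, 0.981, -0.001], [-0.001, -0.001, -1.0]]
contact_force: [-0.7, 0.8, -0.8]
gripper_width: 0.303
finger_force: 0.0
```

Run:
```python
from h import *
c=capture("wrist");cv2.imwrite("pics/w1.png",c["img"][:,:,::-1]);import pickle;pickle.dump(c,open("w1.pkl","wb"))
s=read_state();print(s["time_s"],s["position"],np.round(s["orientation"],3).tolist(),s["gripper_width"])
```

```text
2.2 [0.50151239 0.02046743 0.4046703 ] [[-0.981, -0.194, -0.0], [-0.194, 0.981, 0.0], [0.0, 0.0, -1.0]] 0.3081584359566812
```

View pics/w1.png

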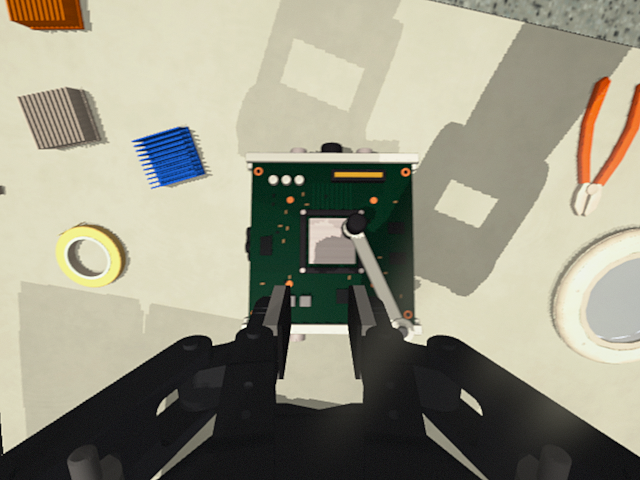

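The wrist view shows the board upright in the image. The lid is at about (330,242), the knob top at (355,224), the lower jaw along row 157 and the upper jaw at row 330 partly behind the fingers. The aluminium sink is at (62,118). I'll move forward for a second view of everything.

>>> drive_tool(
  fingers=[2.6, 2.6, 2.6, 2.6],
  travel=[
    [-3.5, 0, 0],
    [-3.5, 0, 0],
    [0, 0, 0],
    [0, 0, 0],
  ],
  roll=[0, 0, 0, 0],
)

```text
time_s: 2.6
position: [0.5692, 0.0376, 0.4041]
orientation: [[-0.98, -0.2, -0.002], [-0.2, 0.98, 0.0], [0.002, 0.001, -1.0]]
contact_force: [-0.4, -0.1, 0.1]
gripper_width: 0.306
finger_force: 0.0
```

Run:
```python
from h import *
import pickle
c=capture("wrist");pickle.dump(c,open("w2.pkl","wb"));w1=pickle.load(open("w1.pkl","rb"))
a=cv2.resize(w1["img"][145:345,240:430],(380,400),interpolation=cv2.INTER_CUBIC)
b=cv2.resize(c["img"][60:260,240:430],(380,400),interpolation=cv2.INTER_CUBIC)
d=cv2.resize(w1["img"][80:160,10:110],(250,200),interpolation=cv2.INTER_CUBIC)
e=cv2.resize(c["img"][0:80,10:110],(250,200),interpolation=cv2.INTER_CUBIC)
m=np.zeros((600,760,3),np.uint8);m[:400,:380]=a;m[:400,380:]=b;m[400:,:250]=d;m[400:,380:630]=e
cv2.imwrite("pics/m2.png",m[:,:,::-1])
for n,w in(("w1",w1),("w2",c)):
    g=w["img"].astype(int);k=((g[:,:,0]>140)&(g[:,:,0]-g[:,:,2]>60)&(g[:,:,0]-g[:,:,1]>30)).astype(np.uint8)
    _,_,st,ce=cv2.connectedComponentsWithStats(k)
    print(n,[(ce[i].round(1).tolist(),int(st[i,4])) for i in range(1,len(ce)) if st[i,4]>8 and 240<ce[i][0]<425])
```

```text
w1 [([257.8, 170.9], 53), ([405.1, 171.6], 55), ([358.0, 174.0], 241), ([289.9, 199.4], 36), ([373.3, 199.9], 41), ([289.1, 283.0], 38), ([407.5, 314.2], 39)]
w2 [([245.5, 84.2], 57), ([351.7, 85.8], 285), ([403.5, 86.9], 58), ([279.4, 114.6], 46), ([369.0, 116.0], 45), ([277.4, 203.1], 46), ([367.9, 204.4], 30), ([240.6, 234.2], 68), ([406.6, 233.8], 14)]
```

View pics/m2.png

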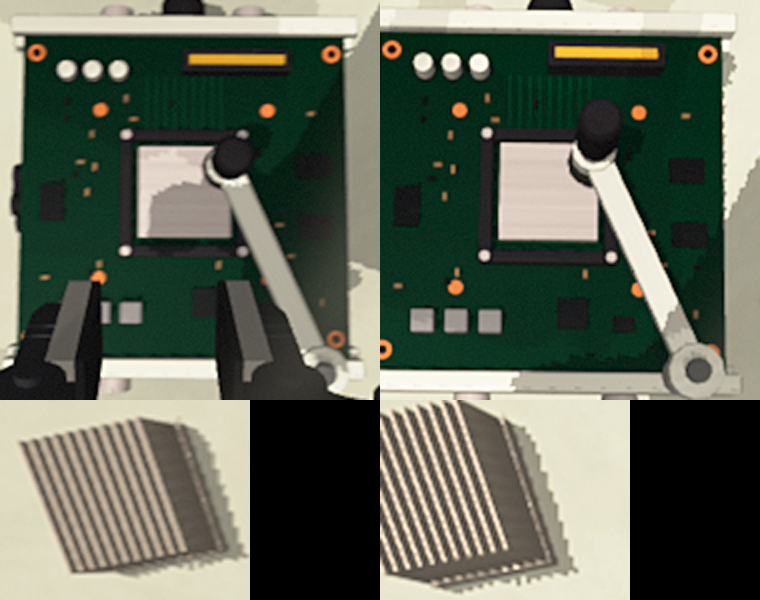

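Run:
```python
from h import *
import pickle
w1=pickle.load(open("w1.pkl","rb"));w2=pickle.load(open("w2.pkl","rb"))
A=lambda x,y:(240+x/2-.25,145+y/2-.25);B=lambda x,y:(240+(x-380)/2-.25,60+y/2-.25)
T=lambda x,y:(225+x/4-.375,175+y/4-.375); S=lambda x,y:(260+(x-400)/4-.375,175+y/4-.375)
t=capture("top");s=capture("side")
P={"LR":[(w1,(257.8,170.9)),(w2,(245.5,84.2)),(t,T(335,288)),(s,S(580,295))],"LL":[(w1,(405.1,171.6)),(w2,(403.5,86.9)),(t,T(103,333)),(s,S(460,197))],
"UR":[(w2,(240.6,234.2)),(t,T(291,71)),(s,S(717,165))],"UL":[(w1,(407.5,314.2)),(w2,B(713,351))],
"i1":[(w1,(289.9,199.4)),(w2,(279.4,114.6))],"i2":[(w1,(373.3,199.9)),(w2,(369,116))],"i3":[(w1,(289.1,283)),(w2,(277.4,203.1))]}
pts=[]
for k,o in P.items():
    x,r=tri(o);x2=tri(o[:2])[0];print(k,x.round(4),np.round(r,4),x2.round(4));pts.append(x)
pts=np.array(pts)
def fit(p,l):
    m=p.mean(0);n=np.linalg.svd(p-m)[2][2];n*=np.sign(n[2]);print(l,n.round(4),"tilt",np.arccos(n[2]).round(4),"head",np.degrees(np.arctan2(-n[1],-n[0])).round(2),"res",((p-m)@n).round(4));return m,n
fit(pts,"all");m,n=fit(pts[:4],"corners")
print("sides",[np.linalg.norm(pts[i]-pts[j]).round(4) for i,j in((0,1),(1,3),(3,2),(2,0))])
for i,j in((0,1),(2,3)): d=pts[j]-pts[i];print("yhead",np.degrees(np.arctan2(d[1],d[0]))-90, "dz",d[2])
for k,a,b in [("lid_tl",A(137,147),B(500,142)),("lid_bl",A(138,238),B(500,240)),("lid_br",A(231,238),B(599,241)),("s_tl",A(126,134),B(487,132)),("s_bl",A(125,251),B(485,256)),("s_br",A(242,251),B(611,257)),("knob",A(235,153),B(601,120)),("piv",A(324,370),B(698,369))]:
    x,r=tri([(w1,a),(w2,b)]);print(k,x.round(4),np.round(r,4),"h",((x-m)@n).round(4))
```

```text
LR [ 0.4696 -0.0439  0.0701] [0.0009 0.0002 0.0012 0.0008] [ 0.4695 -0.0434  0.0699]
LL [0.446  0.0822 0.0687] [0.0007 0.0002 0.     0.0008] [0.4456 0.0826 0.0681]
UR [ 0.5807 -0.0231  0.1158] [0.0006 0.0009 0.0009] [ 0.5815 -0.0233  0.1116]
UL [0.5555 0.1028 0.1174] [0.0001 0.0001] [0.5555 0.1028 0.1174]
i1 [ 0.4871 -0.0116  0.0786] [0.0005 0.0005] [ 0.4871 -0.0116  0.0786]
i2 [0.4737 0.0592 0.0782] [0.0004 0.0004] [0.4737 0.0592 0.0782]
i3 [0.5532 0.001  0.1035] [0.0006 0.0006] [0.5532 0.001  0.1035]
all [-0.3749 -0.0769  0.9239] tilt 0.3927 head 11.59 res [ 0.0015 -0.0007  0.0004  0.0017  0.0003 -0.0005 -0.0025]
corners [-0.3805 -0.0742  0.9218] tilt 0.3981 head 11.04 res [ 0.0009 -0.0009 -0.0009  0.0009]
sides [np.float64(0.1284), np.float64(0.1216), np.float64(0.1284), np.float64(0.1219)]
yhead 10.604265725617154 dz -0.0014542658906657874
yhead 11.342865226998242 dz 0.001575549900267953
lid_tl [0.4962 0.0072 0.0959] [0. 0.] h 0.0107
lid_bl [0.5315 0.0145 0.1067] [0.0001 0.0001] h 0.0067
lid_br [0.5242 0.052  0.1064] [0.0003 0.0003] h 0.0064
s_tl [0.4934 0.0015 0.0885] [0.0003 0.0003] h 0.0053
s_bl [0.5388 0.0101 0.1053] [0.0003 0.0003] h 0.003
s_br [0.5294 0.058  0.1051] [0.0003 0.0003] h 0.0027
knob [0.483  0.041  0.1336] [0.0006 0.0006] h 0.048
piv [0.5573 0.0921 0.1418] [0.0003 0.0003] h 0.0234
```

Tilt is about 0.395 rad, heading 11°, lid centre about (0.509, 0.029, 0.102), and the arm sits at about 0.22 rad. Next I'll cage the knob and swing it.

>>> drive_tool(
  fingers=[3.0, 3.0, 3.0, 3.0, 3.0, 3.0, 3.0, 3.0, 3.0, 3.0],
  travel=[
    [2.8, 0.7, 0],
    [2.8, 0.7, 0],
    [2.76, 0.65, 0],
    [0, 0, 2],
    [0, 0, 2],
    [0, 0, 2],
    [0, 0, 1.6],
    [0, 0, 0],
    [0, 0, 0],
    [0, 0, 0],
  ],
  roll=[0, 0, 0, 0, 0, 0, 0, 0, 0, 0],
)

```text
time_s: 3.75
position: [0.4836, 0.0401, 0.3301]
orientation: [[-0.98, -0.198, 0.002], [-0.198, 0.98, -0.0], [-0.002, -0.001, -1.0]]
contact_force: [0.4, 0.6, 0.1]
gripper_width: 0.352
finger_force: 0.0
```

Run:
```python
from h import *
c=capture("wrist");b=capture("side")
m=np.hstack([cv2.resize(c["img"][200:400,220:420],(400,400),interpolation=cv2.INTER_CUBIC),cv2.resize(b["img"][145:245,270:370],(400,400),interpolation=cv2.INTER_CUBIC)])
cv2.imwrite("pics/m3.png",m[:,:,::-1]);print(read_state()["position"])
```

```text
[0.48371872 0.04004543 0.32995437]
```

View pics/m3.png

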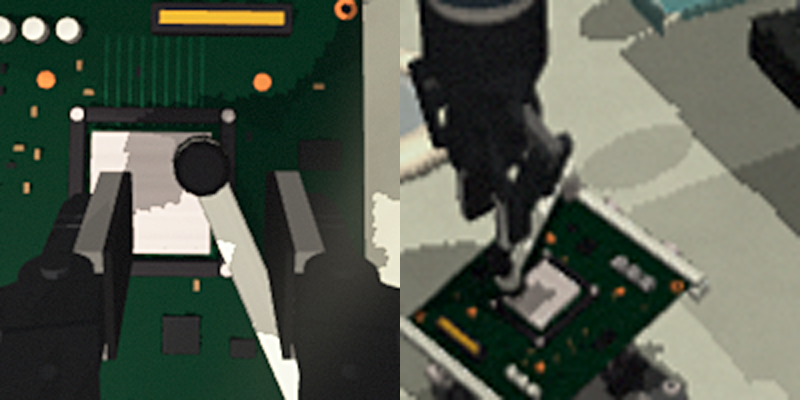

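The knob is centred between the open fingers at crop (200,165), so I'll descend and sweep.

>>> drive_tool(
  fingers=[3.0, 3.0, 3.0],
  travel=[
    [0, 0, 1.2],
    [0, 0, 1.2],
    [0, 0, 1.0],
  ],
  roll=[0, 0, 0],
)

```text
time_s: 4.15
position: [0.483, 0.0401, 0.293]
orientation: [[-0.98, -0.198, -0.002], [-0.198, 0.98, 0.0], [0.002, 0.001, -1.0]]
contact_force: [0.3, -0.1, -0.7]
gripper_width: 0.352
finger_force: 0.0
```

>>> drive_tool(
  fingers=[3.0, 3.0, 3.0, 3.0, 3.0, 3.0, 3.0, 3.0, 3.0, 3.0, 3.0, 3.0],
  travel=[
    [0.23, 1.1, 0.1],
    [0.23, 1.1, 0.09],
    [0.11, 0.86, 0.05],
    [0.11, 0.86, 0.04],
    [-0.04, 0.87, -0.02],
    [-0.05, 0.87, -0.02],
    [-0.21, 0.84, -0.08],
    [-0.21, 0.84, -0.09],
    [-0.36, 0.78, -0.15],
    [-0.36, 0.78, -0.15],
    [-0.5, 0.7, -0.2],
    [-0.5, 0.7, -0.2],
  ],
  roll=[0, 0, 0, 0, 0, 0, 0, 0, 0, 0, 0, 0],
)

```text
time_s: 5.35
position: [0.4786, 0.1448, 0.3012]
orientation: [[-0.98, -0.198, 0.0], [-0.198, 0.98, -0.0], [-0.0, -0.0, -1.0]]
contact_force: [0.6, -0.9, -0.4]
gripper_width: 0.35
finger_force: 0.5
```

>>> drive_tool(
  fingers=[3.0, 3.0, 3.0, 3.0, 3.0, 3.0],
  travel=[
    [0, 0.2, 0],
    [0, -0.6, 0],
    [0, 0, 0],
    [0, 0, -3],
    [0, 0, -4],
    [0, 0, -3],
  ],
  roll=[0, 0, 0, 0, 0, 0],
)

```text
time_s: 5.95
position: [0.479, 0.1398, 0.4029]
orientation: [[-0.98, -0.197, 0.001], [-0.197, 0.98, 0.0], [-0.001, 0.0, -1.0]]
contact_force: [0.5, -0.6, -0.0]
gripper_width: 0.349
finger_force: 0.0
```

Run:
```python
from h import *
import pickle
w1=pickle.load(open("w1.pkl","rb"))
q=[onz(w1,(10+x/2.5-.3,80+(y-400)/2.5-.3),.027) for x,y in [(22,442),(140,418),(188,552),(72,572)]]
for i in range(4):
    d=q[(i+1)%4]-q[i];print(q[i].round(4),np.linalg.norm(d).round(4),np.degrees(np.arctan2(d[1],d[0])).round(1))
print(np.mean(q,0))
c=capture("wrist");cv2.imwrite("pics/w4.png",c["img"][:,:,::-1])
t=capture("top")["img"];cv2.imwrite("pics/t4.png",cv2.resize(t[160:300,180:340],(640,560))[:,:,::-1])
```

```text
[ 0.4499 -0.2788  0.027 ] 0.0466 111.3
[ 0.433  -0.2354  0.027 ] 0.0485 21.2
[ 0.4782 -0.2178  0.027 ] 0.0472 -69.8
[ 0.4945 -0.2622  0.027 ] 0.0476 -159.6
[ 0.46388488 -0.24853212  0.027     ]
```

View pics/w4.png

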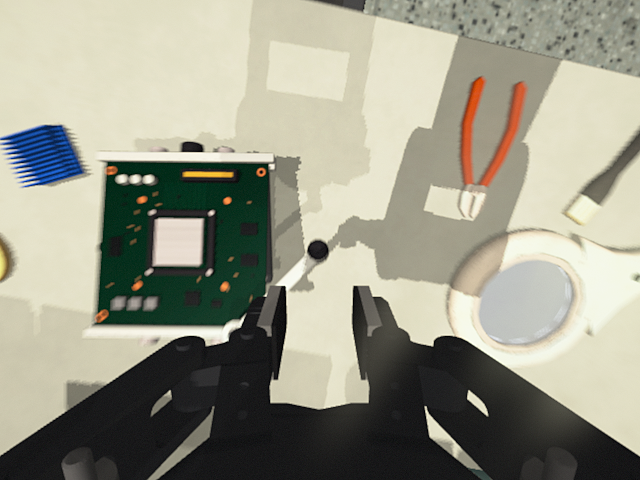

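Arm is off the board, with the knob at (318,250) well left of the board edge at about x=272. Now the sink: I'll check that the blue look-alike leaves room for the fingers.

Run:
```python
from h import *
import pickle
w1=pickle.load(open("w1.pkl","rb"));w2=pickle.load(open("w2.pkl","rb"));c=np.array([.4639,-.2485]);a=np.radians(20.7)
ex=np.array([np.cos(a),np.sin(a)]);ey=np.array([-ex[1],ex[0]])
g=w1["img"].astype(int);k=((g[:,:,2]>110)&(g[:,:,2]-g[:,:,0]>60)).astype(np.uint8);k[:, :100]=0;k[:,230:]=0
h=cv2.convexHull(cv2.findNonZero(k))[:,0]
for z in(.0,.027):
    p=np.array([(onz(w1,u,z)[:2]-c) for u in h]);print(z,"blue along x",(p@ex).min().round(3),(p@ex).max().round(3),"y",(p@ey).min().round(3),(p@ey).max().round(3))
s=read_state();print(env.finger_overhang,s["position"],c-.010*ex,"R",s["orientation"].round(3).tolist(),s["time_s"])
d=c-.010*ex-s["position"][:2]
for r in(np.radians(191.2+9.2),): 
    tx=np.array([np.cos(r),np.sin(r)]);ty=np.array([tx[1],-tx[0]]);print("tool dx dy",d@tx,d@ty,tx,ty)
```

```text
0.0 blue along x 0.024 0.081 y 0.054 0.12
0.027 blue along x 0.027 0.079 y 0.068 0.129
0.1734 [0.48005584 0.13996962 0.40612946] [ 0.45454556 -0.25203475] R [[-0.98, -0.197, 0.009], [-0.197, 0.98, 0.001], [-0.009, -0.001, -1.0]] 6.05
tool dx dy 0.16055208708873045 -0.35852646235365176 [-0.93728199 -0.34857205] [-0.34857205  0.93728199]
```

>>> drive_tool(
  fingers=[6.4, 6.4, 6.4, 6.4, 6.4, 6.4, 6.4, 6.4, 6.4, 6.4, 6.4, 6.4],
  travel=[
    [0, 0, 0],
    [0, 0, 0],
    [1.6, -3.59, 0],
    [1.6, -3.59, 0],
    [1.6, -3.59, 0],
    [1.6, -3.59, 0],
    [1.6, -3.59, 0],
    [1.6, -3.59, 0],
    [1.6, -3.59, 0],
    [1.6, -3.59, 0],
    [1.6, -3.59, 0],
    [1.6, -3.59, 0],
  ],
  roll=[-0.08, -0.08, 0, 0, 0, 0, 0, 0, 0, 0, 0, 0],
)

```text
time_s: 7.25
position: [0.4546, -0.2538, 0.3998]
orientation: [[-0.937, -0.351, -0.001], [-0.351, 0.937, 0.002], [0.001, 0.002, -1.0]]
contact_force: [0.4, 0.1, 0.1]
gripper_width: 0.754
finger_force: 0.0
```

>>> drive_tool(
  fingers=[6.4, 6.4, 6.4, 6.4, 6.4, 6.4],
  travel=[
    [0, 0, 3],
    [0, 0, 3],
    [0, 0, 3],
    [0, 0, 3],
    [0, 0, 0],
    [0, 0, 0],
  ],
  roll=[0, 0, 0, 0, 0, 0],
)

```text
time_s: 7.85
position: [0.4552, -0.2521, 0.2806]
orientation: [[-0.936, -0.351, -0.001], [-0.351, 0.936, 0.001], [0.001, 0.002, -1.0]]
contact_force: [-0.0, -0.3, -0.2]
gripper_width: 0.752
finger_force: 0.0
```

Run:
```python
from h import *
c=capture("wrist");cv2.imwrite("pics/w5.png",c["img"][:,:,::-1]);import pickle;pickle.dump(c,open("w5.pkl","wb"))
s=read_state();print(s["time_s"],s["position"],s["orientation"].round(3).tolist())
```

```text
7.9 [ 0.45564455 -0.25245368  0.28194009] [[-0.936, -0.351, 0.001], [-0.351, 0.936, -0.001], [-0.001, -0.001, -1.0]]
```

View pics/w5.png

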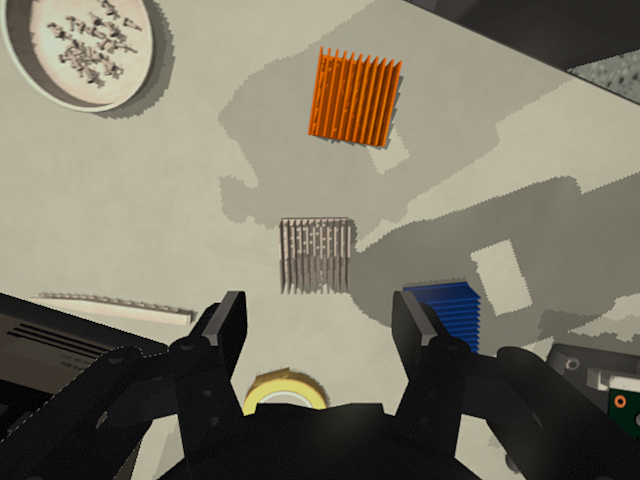

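The sink sits square between the fingers, with fin tops spanning about px (280–351, 218–293). I'll check its centre against the TCP.

Run:
```python
from h import *
import pickle
c=pickle.load(open("w5.pkl","rb"));s=read_state()
q=np.array([onz(c,u,.027) for u in [(280.5,218.5),(351,217.5),(350,293),(281.5,293)]])
for i in range(4): d=q[(i+1)%4]-q[i];print(np.linalg.norm(d).round(4),np.degrees(np.arctan2(d[1],d[0])).round(1))
m=q.mean(0);print(m.round(4),"tool offset of sink centre",(s["orientation"].T@(m-s["position"])).round(4))
```

```text
0.0465 111.4
0.0545 21.3
0.0483 -69.5
0.0538 -160.5
[ 0.4611 -0.2525  0.027 ] tool offset of sink centre [-0.0049 -0.0018  0.2549]
```

>>> drive_tool(
  fingers=[6.4, 6.4, 6.4, 6.4, 6.4, 6.4, 4.0, 4.0, 4.0, 4.0, 4.0, 4.0],
  travel=[
    [0.2, -0.05, 2],
    [0, 0, 2],
    [0, 0, 2],
    [0, 0, 2],
    [0, 0, 1.8],
    [0, 0, 0],
    [0, 0, 0],
    [0, 0, 0],
    [0, 0, 0],
    [0, 0, 0],
    [0, 0, 0],
    [0, 0, 0],
  ],
  roll=[0, 0, 0, 0, 0, 0, 0, 0, 0, 0, 0, 0],
  grip_force=20,
)

```text
time_s: 9.1
position: [0.4546, -0.254, 0.1849]
orientation: [[-0.936, -0.352, 0.002], [-0.352, 0.936, -0.002], [-0.002, -0.003, -1.0]]
contact_force: [-0.8, 1.5, 7.3]
gripper_width: 0.564
finger_force: 22.7
```

>>> drive_tool(
  fingers=[4.0, 4.0, 4.0, 4.0, 4.0, 4.0],
  travel=[
    [0, 0, 0],
    [0, 0, -2],
    [0, 0, -3],
    [0, 0, -4],
    [0, 0, -4],
    [0, 0, 0],
  ],
  roll=[0, 0, 0, 0, 0, 0],
)

```text
time_s: 9.7
position: [0.4553, -0.2545, 0.3197]
orientation: [[-0.936, -0.352, 0.009], [-0.352, 0.936, -0.008], [-0.006, -0.011, -1.0]]
contact_force: [0.1, -0.2, -0.8]
gripper_width: 0.569
finger_force: 21.8
```

Run:
```python
from h import *
c=capture("wrist");import pickle;pickle.dump(c,open("w6.pkl","wb"))
b=capture("side")
m=np.hstack([cv2.resize(c["img"][200:350,210:430],(440,300),interpolation=cv2.INTER_CUBIC),cv2.resize(b["img"][200:350,250:400],(300,300),interpolation=cv2.INTER_CUBIC)])
cv2.imwrite("pics/m6.png",m[:,:,::-1]);s=read_state();print(s["time_s"],s["position"],s["orientation"].round(3).tolist(),s["finger_force"],s["gripper_width"],s["qpos"])
```

```text
9.8 [ 0.45382215 -0.25330564  0.31408459] [[-0.936, -0.352, 0.002], [-0.352, 0.936, -0.002], [-0.001, -0.002, -1.0]] 21.814113557338715 0.570306728377156 [-4.16810308e+01  2.48675468e+00  1.12236006e+02  4.92722876e-04
  6.51410249e+01 -1.52268240e+02]
```

View pics/m6.png

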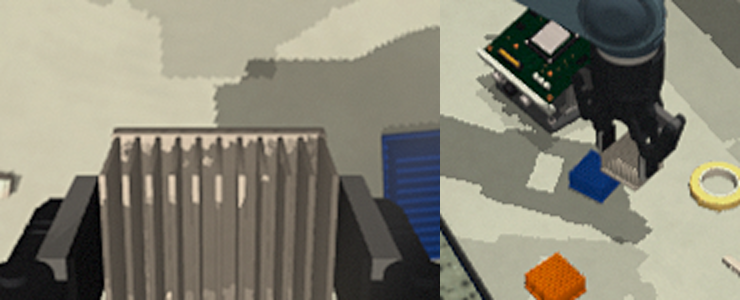

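Run:
```python
from h import *
import pickle
c=pickle.load(open("w6.pkl","rb"));s=read_state();R=s["orientation"];p=s["position"]
for h,v in((.0,128),(.005,131),(.027,136)):
  for u in((113,v),(325,v)):
    x=onz(c,(210+u[0]/2-.25,200+u[1]/2-.25),p[2]-.1845+h);print(h,(R.T@(x-p)).round(4))
```

```text
0.0 [ 0.0111 -0.03    0.1846]
0.0 [0.0113 0.0219 0.1844]
0.005 [ 0.0122 -0.0292  0.1795]
0.005 [0.0125 0.0212 0.1794]
0.027 [ 0.0196 -0.0255  0.1575]
0.027 [0.0198 0.0178 0.1574]
```

The sink is gripped level, centred between the pads, with its centre about 11 mm ahead of the finger axis. That offset is deliberate, as a lever arm. I'll carry it over to the lid.

>>> drive_tool(
  fingers=[4.0, 4.0, 4.0, 4.0, 4.0, 4.0, 4.0, 4.0, 4.0, 4.0, 4.0, 4.0],
  travel=[
    [0, 0, -1],
    [0, 0, -1],
    [-1.13, 3.33, 0],
    [-1.13, 3.33, 0],
    [-1.13, 3.33, 0],
    [-1.13, 3.33, 0],
    [-1.13, 3.33, 0],
    [-1.13, 3.33, 0],
    [-1.13, 3.33, 0],
    [-1.13, 3.33, 0],
    [0, 0, 0],
    [0, 0, 0],
  ],
  roll=[0.083, 0.083, 0, 0, 0, 0, 0, 0, 0, 0, 0, 0],
)

```text
time_s: 11.0
position: [0.4907, 0.0262, 0.3311]
orientation: [[-0.981, -0.194, -0.004], [-0.194, 0.981, 0.0], [0.003, 0.001, -1.0]]
contact_force: [-0.8, -0.5, -1.5]
gripper_width: 0.569
finger_force: 21.8
```

>>> drive_tool(
  fingers=[4.0, 4.0, 4.0, 4.0],
  travel=[
    [0, 0, 1.4],
    [0, 0, 1.3],
    [0, 0, 0],
    [0, 0, 0],
  ],
  roll=[0, 0, 0, 0],
)

```text
time_s: 11.4
position: [0.491, 0.0249, 0.3049]
orientation: [[-0.982, -0.191, -0.002], [-0.191, 0.982, 0.0], [0.002, 0.001, -1.0]]
contact_force: [0.9, -0.7, -1.0]
gripper_width: 0.57
finger_force: 21.8
```

Run:
```python
from h import *
c=capture("wrist");import pickle;pickle.dump(c,open("w7.pkl","wb"));t=capture("top")
m=np.zeros((400,800,3),np.uint8);m[:,:480]=cv2.resize(c["img"][130:330,200:440],(480,400),interpolation=cv2.INTER_CUBIC);m[:320,480:]=cv2.resize(t["img"][180:280,220:320],(320,320))
cv2.imwrite("pics/m7.png",m[:,:,::-1]);s=read_state();print(s["time_s"],s["position"],s["orientation"].round(3).tolist(),s["contact_force"])
g=c["img"].astype(int);k=((g[:,:,0]>140)&(g[:,:,0]-g[:,:,2]>60)&(g[:,:,0]-g[:,:,1]>30)).astype(np.uint8)
_,_,st,ce=cv2.connectedComponentsWithStats(k)
print([(ce[i].round(1).tolist(),int(st[i,4])) for i in range(1,len(ce)) if st[i,4]>8])
print("proj",[proj(c,p).round(1).tolist() for p in [(.4696,-.0439,.0701),(.446,.0822,.0687)]])
```

```text
11.5 [0.49149198 0.02510603 0.30616217] [[-0.982, -0.191, 0.0], [-0.191, 0.982, -0.0], [-0.0, -0.0, -1.0]] [ 0.55868387  0.63479782 -0.92827478]
[([213.8, 205.2], 105), ([427.5, 206.0], 82), ([358.3, 211.5], 553), ([278.5, 239.0], 10), ([259.6, 247.0], 80), ([381.1, 247.5], 60), ([284.0, 253.5], 10), ([253.2, 265.0], 13), ([31.9, 300.0], 145), ([245.0, 285.5], 10), ([258.1, 362.3], 15), ([345.6, 362.8], 9), ([257.7, 372.3], 85), ([381.5, 373.1], 66)]
proj [[213.6, 204.7], [427.4, 205.8]]
```

View pics/m7.png

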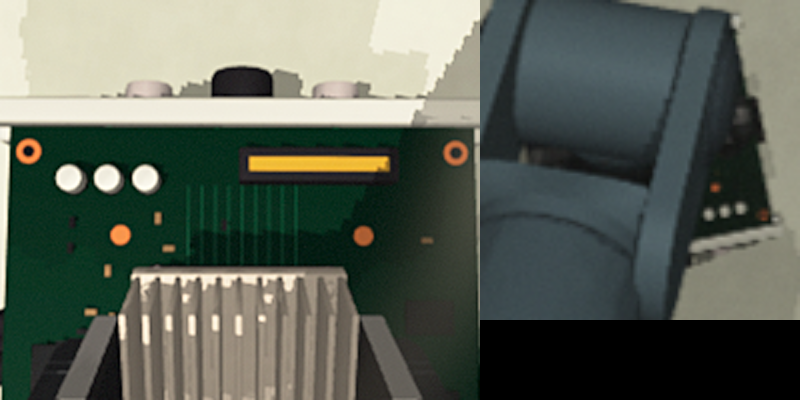

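Board dots reproject within 0.5 px of my estimate, and the sink is about 1 mm right of the board's midline. I'll descend slowly until the upper lid edge touches.

>>> drive_tool(
  fingers=[4.0, 4.0, 4.0, 4.0, 4.0],
  travel=[
    [0.1, 0.08, 0.2],
    [0, 0, 0.2],
    [0, 0, 0.2],
    [0, 0, 0.2],
    [0, 0, 0.1],
  ],
  roll=[0, 0, 0, 0, 0],
)

```text
time_s: 12.0
position: [0.4901, 0.0261, 0.2967]
orientation: [[-0.981, -0.192, -0.0], [-0.192, 0.981, 0.0], [0.0, 0.0, -1.0]]
contact_force: [-0.0, -0.5, -0.9]
gripper_width: 0.566
finger_force: 21.8
```

>>> drive_tool(
  fingers=[4.0, 4.0, 4.0, 4.0],
  travel=[
    [0, 0, 0.1],
    [0, 0, 0.1],
    [0, 0, 0.1],
    [0, 0, 0],
  ],
  roll=[0, 0, 0, 0],
)

```text
time_s: 12.4
position: [0.4902, 0.0261, 0.2939]
orientation: [[-0.981, -0.192, -0.0], [-0.192, 0.981, 0.0], [0.0, 0.0, -1.0]]
contact_force: [-0.8, 0.4, -0.9]
gripper_width: 0.568
finger_force: 21.8
```

>>> drive_tool(
  fingers=[4.0, 4.0, 4.0],
  travel=[
    [0, 0, 0.1],
    [0, 0, 0.1],
    [0, 0, 0],
  ],
  roll=[0, 0, 0],
)

```text
time_s: 12.7
position: [0.4903, 0.026, 0.2923]
orientation: [[-0.981, -0.192, 0.0], [-0.192, 0.981, -0.0], [-0.0, -0.0, -1.0]]
contact_force: [-1.2, 0.9, 1.5]
gripper_width: 0.566
finger_force: 22.2
```

>>> drive_tool(
  fingers=[4.0, 4.0, 4.0],
  travel=[
    [0, 0, 0.1],
    [0, 0, 0.1],
    [0, 0, 0],
  ],
  roll=[0, 0, 0],
)

```text
time_s: 13.0
position: [0.4905, 0.0261, 0.2908]
orientation: [[-0.981, -0.192, 0.001], [-0.192, 0.981, -0.0], [-0.001, -0.0, -1.0]]
contact_force: [-4.1, 0.5, 6.5]
gripper_width: 0.566
finger_force: 22.7
```

Contact came at about 0.293, as predicted. I'll continue gently and watch whether it pivots.

>>> drive_tool(
  fingers=[4.0, 4.0, 4.0],
  travel=[
    [0, 0, 0.1],
    [0, 0, 0.1],
    [0, 0, 0],
  ],
  roll=[0, 0, 0],
)

```text
time_s: 13.3
position: [0.4904, 0.0261, 0.289]
orientation: [[-0.981, -0.192, -0.0], [-0.192, 0.981, -0.0], [0.0, -0.0, -1.0]]
contact_force: [-5.3, -0.2, 8.5]
gripper_width: 0.564
finger_force: 23.1
```

>>> drive_tool(
  fingers=[4.0, 4.0],
  travel=[
    [0, 0, 0.1],
    [0, 0, 0],
  ],
  roll=[0, 0],
)

```text
time_s: 13.5
position: [0.4902, 0.0261, 0.2879]
orientation: [[-0.981, -0.192, -0.001], [-0.192, 0.981, -0.0], [0.001, -0.0, -1.0]]
contact_force: [-5.5, 0.2, 9.6]
gripper_width: 0.563
finger_force: 23.3
```

Force rises only about 1 N per mm, against 5 N per mm for the spring, so it is pivoting. Continuing.

>>> drive_tool(
  fingers=[4.0, 4.0, 4.0],
  travel=[
    [0, 0, 0.1],
    [0, 0, 0.1],
    [0, 0, 0],
  ],
  roll=[0, 0, 0],
)

```text
time_s: 13.8
position: [0.49, 0.026, 0.2857]
orientation: [[-0.981, -0.192, -0.002], [-0.192, 0.981, -0.0], [0.002, -0.0, -1.0]]
contact_force: [-8.6, -0.7, 10.6]
gripper_width: 0.569
finger_force: 23.7
```

>>> drive_tool(
  fingers=[4.0, 4.0, 4.0],
  travel=[
    [0, 0, 0.1],
    [0, 0, 0.1],
    [0, 0, 0],
  ],
  roll=[0, 0, 0],
)

```text
time_s: 14.1
position: [0.4898, 0.026, 0.2835]
orientation: [[-0.981, -0.193, -0.003], [-0.193, 0.981, -0.001], [0.003, 0.0, -1.0]]
contact_force: [-8.8, -1.4, 9.2]
gripper_width: 0.565
finger_force: 24.1
```

Run:
```python
from h import *
c=capture("wrist");import pickle;pickle.dump(c,open("w8.pkl","wb"));t=capture("side")
m=np.zeros((400,800,3),np.uint8);m[:,:480]=cv2.resize(c["img"][130:330,200:440],(480,400),interpolation=cv2.INTER_CUBIC);m[:320,480:]=cv2.resize(t["img"][170:250,260:340],(320,320))
cv2.imwrite("pics/m8.png",m[:,:,::-1]);s=read_state();print(s["time_s"],s["position"],s["contact_force"])
```

```text
14.2 [0.4897696  0.02600707 0.28351551] [-9.04229019 -1.24447456  9.96417329]
```

View pics/m8.png

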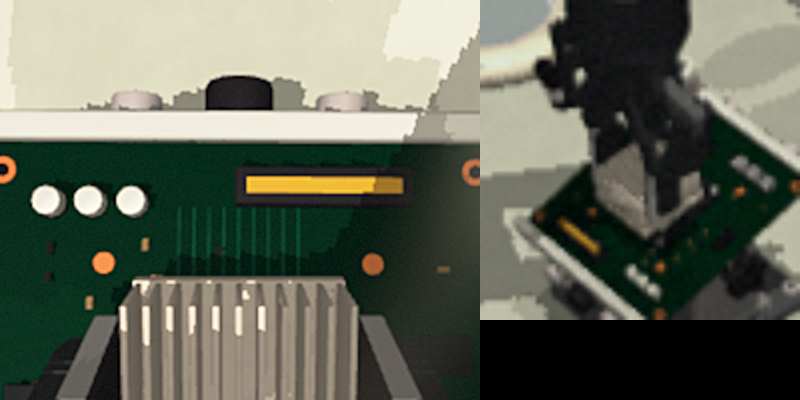

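Side crop shows the sink tilting toward the lid, and the wrist crop shows its lower base edge at row 279, down from 268, so pivoting works. From here I'll go by force and mask numbers only.

>>> drive_tool(
  fingers=[4.0, 4.0, 4.0],
  travel=[
    [0, 0, 0.1],
    [0, 0, 0.1],
    [0, 0, 0],
  ],
  roll=[0, 0, 0],
)

```text
time_s: 14.5
position: [0.4896, 0.026, 0.2813]
orientation: [[-0.981, -0.193, -0.004], [-0.193, 0.981, -0.001], [0.004, 0.0, -1.0]]
contact_force: [-9.5, -1.0, 9.5]
gripper_width: 0.569
finger_force: 24.6
```

>>> drive_tool(
  fingers=[4.0, 4.0],
  travel=[
    [0, 0, 0.1],
    [0, 0, 0],
  ],
  roll=[0, 0],
)

```text
time_s: 14.7
position: [0.4896, 0.0259, 0.2803]
orientation: [[-0.981, -0.193, -0.004], [-0.192, 0.981, -0.001], [0.004, 0.0, -1.0]]
contact_force: [-8.9, -1.8, 10.1]
gripper_width: 0.57
finger_force: 24.8
```

>>> drive_tool(
  fingers=[4.0, 4.0],
  travel=[
    [0, 0, 0.1],
    [0, 0, 0],
  ],
  roll=[0, 0],
)

```text
time_s: 14.9
position: [0.4895, 0.026, 0.2792]
orientation: [[-0.981, -0.193, -0.005], [-0.193, 0.981, -0.001], [0.005, 0.0, -1.0]]
contact_force: [-10.5, -1.5, 10.0]
gripper_width: 0.566
finger_force: 25.0
```

>>> drive_tool(
  fingers=[4.0, 4.0],
  travel=[
    [0, 0, 0.1],
    [0, 0, 0],
  ],
  roll=[0, 0],
)

```text
time_s: 15.1
position: [0.4895, 0.026, 0.2782]
orientation: [[-0.981, -0.193, -0.005], [-0.193, 0.981, -0.001], [0.005, 0.0, -1.0]]
contact_force: [-10.7, -2.5, 9.6]
gripper_width: 0.567
finger_force: 25.3
```

>>> drive_tool(
  fingers=[4.0, 4.0],
  travel=[
    [0, 0, 0.1],
    [0, 0, 0],
  ],
  roll=[0, 0],
)

```text
time_s: 15.3
position: [0.4894, 0.026, 0.2771]
orientation: [[-0.981, -0.193, -0.005], [-0.193, 0.981, -0.001], [0.005, 0.0, -1.0]]
contact_force: [-9.9, -1.2, 9.8]
gripper_width: 0.563
finger_force: 25.5
```

Run:
```python
from h import *
s=read_state();R=s["orientation"];print(s["position"],s["contact_force"].round(1),"tau tool",(R.T@s["wrist_torque"]).round(3))
```

```text
[0.4894487  0.02596399 0.27714695] [-9.9 -1.2  9.8] tau tool [-0.089  1.382  0.033]
```

```bash
cat > cop.py <<'E'
from h import *
def cop():
    L=np.array([.509,.029,.102]);X=np.array([.906,.176,.385]);n=np.array([-.378,-.0735,.923]);Y=np.cross(n,X)
    F=[];M=[]
    s=read_state()
    F=s["contact_force"];M=s["wrist_torque"];p=s["position"]
    fn=F@n;L=L-n*min(.003,max(0,(fn-2.5)/5000))
    # M = (L+sX-p) x F  -> y component
    s_=((M-np.cross(L-p,F))@Y)/(np.cross(X,F)@Y)
    print("t",round(s["time_s"],2),"z",p[2].round(4),"Fn",fn.round(1),"Fx",(F@X).round(1),"cop s mm",(s_*1e3).round(1),"My",(M@Y).round(3))
E
python3 -c "from cop import *;cop()"
```

```text
t 15.3 z 0.2771 Fn 12.9 Fx -5.4 cop s mm 13.9 My 1.382
```

>>> drive_tool(
  fingers=[4.0, 4.0],
  travel=[
    [0, 0, 0.1],
    [0, 0, 0],
  ],
  roll=[0, 0],
)

```text
time_s: 15.5
position: [0.4894, 0.0259, 0.2762]
orientation: [[-0.981, -0.193, -0.005], [-0.193, 0.981, -0.001], [0.005, 0.0, -1.0]]
contact_force: [-10.1, -1.5, 10.2]
gripper_width: 0.567
finger_force: 25.8
```

```bash
python3 -c "from cop import *;cop()"
```

```text
t 15.5 z 0.2762 Fn 13.3 Fx -5.5 cop s mm 13.5 My 1.411
```

>>> drive_tool(
  fingers=[4.0, 4.0],
  travel=[
    [0, 0, 0.1],
    [0, 0, 0],
  ],
  roll=[0, 0],
)

```text
time_s: 15.7
position: [0.4894, 0.0259, 0.2752]
orientation: [[-0.981, -0.193, -0.005], [-0.193, 0.981, -0.001], [0.005, 0.0, -1.0]]
contact_force: [-10.7, -1.3, 9.6]
gripper_width: 0.564
finger_force: 26.1
```

```bash
python3 -c "from cop import *;cop()"
```

```text
t 15.7 z 0.2752 Fn 13.0 Fx -6.2 cop s mm 20.3 My 1.418
```

```bash
cat > edge.py <<'E'
from h import *
def edge():
    c=capture("wrist");s=read_state()
    L=np.array([.509,.029,.102]);X=np.array([.906,.176,.385]);n=np.array([-.378,-.0735,.923]);Y=np.cross(n,X)
    Ls=L-n*.0021
    for nm,p in(("base lower edge c",Ls-.025*X),("L",Ls-.025*X+.025*Y),("R",Ls-.025*X-.025*Y),("fintop edge",Ls-.025*X+.027*n)): print(nm,proj(c,p).round(1))
    g=c["img"].astype(int)
    for u in(285,300,320,340,355): print(u,[int(v) for v in g[255:295,u,0]])
    for v in (271,274): print("row",v,[int(x) for x in g[v,250:280,0]],[int(x) for x in g[v,360:390,0]])
    k=((g[:,:,0]>140)&(g[:,:,0]-g[:,:,2]>60)&(g[:,:,0]-g[:,:,1]>30)).astype(np.uint8)
    _,_,st,ce=cv2.connectedComponentsWithStats(k)
    print([(ce[i].round(1).tolist(),int(st[i,4])) for i in range(1,len(ce)) if st[i,4]>40 and ce[i][1]<280])
    print([proj(c,p).round(1).tolist() for p in [(.4696,-.0439,.0701),(.446,.0822,.0687),(.4871,-.0116,.0786),(.4737,.0592,.0782)]])
E
python3 -c "from edge import *;edge()"
```

```text
base lower edge c [318.8 289.7]
L [370.4 289.8]
R [267.2 289.6]
fintop edge [318.9 291.9]
285 [0, 6, 11, 10, 0, 9, 6, 3, 0, 1, 6, 7, 7, 0, 0, 4, 0, 0, 118, 166, 133, 179, 245, 250, 247, 246, 246, 246, 245, 246, 246, 245, 245, 245, 245, 245, 246, 246, 246, 247]
300 [14, 13, 9, 2, 0, 1, 1, 7, 4, 9, 7, 4, 7, 0, 5, 1, 4, 1, 118, 139, 104, 104, 104, 104, 107, 106, 106, 110, 110, 110, 109, 109, 109, 107, 107, 109, 109, 108, 110, 109]
320 [3, 5, 0, 5, 0, 7, 10, 4, 0, 6, 6, 0, 5, 6, 7, 9, 0, 4, 118, 136, 95, 163, 220, 223, 222, 223, 221, 221, 224, 223, 223, 224, 224, 225, 223, 224, 224, 223, 228, 190]
340 [0, 8, 2, 1, 0, 0, 7, 0, 7, 0, 4, 0, 8, 0, 3, 1, 2, 3, 120, 139, 97, 121, 160, 175, 169, 161, 165, 169, 149, 116, 117, 117, 118, 115, 116, 118, 117, 117, 119, 117]
355 [9, 11, 2, 2, 8, 2, 6, 5, 2, 4, 6, 6, 5, 8, 6, 0, 0, 0, 115, 162, 160, 158, 150, 145, 148, 145, 147, 149, 148, 148, 146, 147, 147, 149, 146, 147, 147, 145, 146, 150]
row 271 [255, 255, 255, 139, 0, 2, 7, 9, 11, 8, 11, 8, 8, 7, 9, 7, 9, 4, 1, 0, 0, 2, 0, 0, 0, 0, 0, 0, 0, 0] [1, 0, 2, 0, 0, 0, 5, 4, 0, 4, 2, 2, 11, 13, 7, 12, 12, 11, 9, 10, 12, 17, 7, 19, 112, 168, 178, 172, 168, 168]
row 274 [0, 0, 0, 9, 6, 10, 9, 7, 3, 2, 0, 1, 0, 0, 0, 0, 82, 178, 206, 189, 202, 240, 252, 253, 255, 228, 155, 147, 138, 132] [139, 150, 164, 166, 165, 164, 167, 156, 140, 135, 142, 122, 56, 4, 0, 2, 0, 6, 2, 14, 16, 18, 15, 18, 7, 0, 16, 72, 121, 137]
[([195.5, 219.1], 133), ([442.3, 220.6], 111), ([361.3, 227.1], 687), ([248.2, 267.7], 108), ([388.8, 268.5], 82)]
[[194.9, 219.0], [442.1, 220.6], [249.2, 267.4], [389.7, 268.0]]
```

Run:
```python
from h import *
c=capture("wrist");s=read_state();p=s["position"];R=s["orientation"]
L=np.array([.509,.029,.102]);X=np.array([.906,.176,.385]);n=np.array([-.378,-.0735,.923]);Y=np.cross(n,X);B=np.array([X,Y,n]).T
for w in(104.5,105.7,107):
  q=np.linalg.inv(c["mtx"])@np.array([319.2,272.8,1])*344.4*.05/w
  x=c["T"][:3,:3]@q+c["T"][:3,3]
  print(w,"lid frame mm",((x-L)@B*1e3).round(1),"tool",(R.T@(x-p)*1e3).round(1))
print("TCP lid frame",((p-L)@B*1e3).round(1))
```

```text
104.5 lid frame mm [-33.1   0.2   1. ] tool [ 10.2  -0.6 185.1]
105.7 lid frame mm [-33.1   0.2   2.9] tool [ 10.9  -0.6 183.3]
107 lid frame mm [-33.1   0.2   4.9] tool [ 11.7  -0.6 181.5]
TCP lid frame [ 48.4   0.7 167.5]
```

Run:
```python
from h import *
import pickle
w=[pickle.load(open(f"w{i}.pkl","rb")) for i in (7,8)]+[capture("wrist")]
pickle.dump(w[2],open("w9.pkl","wb"))
for c in w:
    g=c["img"].astype(int).max(2)
    for r in range(262,312,3):
        a=g[r,225:300]; b=g[r,340:410]
        print(r,' '.join(f"{v:3d}" for v in g[r,252:284]),'|',' '.join(f"{v:3d}" for v in g[r,364:386]))
    print()
```

```text
262  83 121 108  71  44  50  45  48  46  48  47  49  49  48  48  45  43  43  42  43  42  42  38  28  27  41  68  48  24  20  22  22 |  22  18  16  24  23  21  20  26  25  26  28  32  26  29  29  29  29  29  30  30  32  32
265 154 211 186 110  48  51  50  51  51  51  46  44  45  36  98 143 142 135 131 133 127 117 111 110 111 111 111 121 124 129 134 136 | 118 120 121 120 118 120 123 117  74  25  26  30  34  26  32  31  33  33  29  30  33  37
268  83 111  94  61  48  51  52  54  53  54  51  46  32 146 255 245 185 190 242 255 254 253 254 255 255 233 185 182 241 255 252 251 | 162 163 163 165 153 134 127 146 155 106  17  27  28  27  32  27  32  34  35  35  38  35
271  55  50  52  54  52  53  51  54  51  51  54  53  46  77 104 114 102  80 223 255 238 226 205 165 119 106 104  89 156 209 221 231 | 143 139 143 156 138 100 102 110 101  60  23  27  29  28  30  29  38  34  36  35  39  38
274  51  54  53  53  52  51  54  52  53  52  51  48  70 106 124 110  97  81 180 239 235 203 159 134 119 117 104  89 128 158 158 156 | 166 165 151 148 130  93  99 106 114  98  53  23  32  35  39  36  33  35  36  3
[... 9523 characters left out ...]
65 126  37  31  37  36  35  41  85
304  79  21  20  24  25  15  18  34 128 165 157 129 102 103 105  99  98  93 122 148 155 156 140 110 104 103 101  95 121 153 159 155 | 141 158 157 144 108  96  99 102 105 103 101 128 154 162 122  37  29  34  42  37  38  44
307  21  21  22  21  17  16  17  46 129 165 157 129 102 106 105 103 100  94 121 152 156 161 143 108 104 104 101  94 122 154 158 154 | 141 158 156 143 110  96 100 104 103 105 102 129 154 161 129  51  26  37  37  38  38  40
310  22  23  22  21  21  23  13  47 130 165 157 130 103 104 105 103 101  93 122 148 156 160 142 110 107 105 101  94 121 153 159 157 | 142 161 156 143 112  98 102 102 105 105 104 129 155 162 127  51  32  37  37  39  42  44
```

The sink's end face now spans 273–276 px against a predicted 2.2 px when flush, so it has tilted nearly all the way. It sits about 8 mm too far downslope, with its lower edge at row 273 against 289.7 predicted. I'll unload, shift upslope and re-measure.

>>> drive_tool(
  fingers=[4.0, 4.0, 4.0, 4.0, 4.0, 4.0, 4.0, 4.0],
  travel=[
    [0.08, 0, -0.18],
    [0.08, 0, -0.19],
    [0.04, 0, -0.1],
    [-0.18, 0, -0.08],
    [-0.19, 0, -0.08],
    [-0.18, 0, -0.08],
    [-0.19, 0, -0.07],
    [0, 0, 0],
  ],
  roll=[0, 0, 0, 0, 0, 0, 0, 0],
)

```text
time_s: 16.65
position: [0.4958, 0.0272, 0.2829]
orientation: [[-0.981, -0.192, 0.0], [-0.192, 0.981, -0.0], [-0.0, -0.0, -1.0]]
contact_force: [0.2, -0.4, -1.3]
gripper_width: 0.57
finger_force: 24.8
```

```bash
cat > edge2.py <<'E'
from h import *
from cop import cop
def edge2(view=None):
    cop();c=capture("wrist");s=read_state();p=s["position"];R=s["orientation"]
    L=np.array([.509,.029,.102]);X=np.array([.906,.176,.385]);n=np.array([-.378,-.0735,.923]);Y=np.cross(n,X);B=np.array([X,Y,n]).T
    g=c["img"].astype(int).max(2).astype(float)
    # bottom edge row: first row (from above) where metal begins, at several columns
    rows=[]
    for u in range(285,356,5):
        col=g[250:310,u]; i=np.argmax(col>70); rows.append(250+i-1+(70-col[i-1])/(col[i]-col[i-1])+.0)
    v=np.median(rows);r=int(np.ceil(v))+1
    a=g[r,240:300];i=np.where(a<60)[0];l=240+np.max(i)+.5; b=g[r,350:400];rr=350+np.argmax(b<60)-.5
    print("edge row",v.round(2),"slope px",(rows[-1]-rows[0]),"l,r",l,rr,"w",rr-l)
    # fin-top row on outer-left fin: column 262 dark->bright
    col=g[int(v):320,262];print("fintop row",int(v)+np.argmax(col>200), "dots",[proj(c,q).round(1).tolist() for q in [(.4871,-.0116,.0786),(.4737,.0592,.0782)]])
    q=np.linalg.inv(c["mtx"])@np.array([(l+rr)/2,v,1]);d=c["T"][:3,:3]@q;o=c["T"][:3,3]
    for h in(-.002,0,.002,.004):
        k=((L+h*n-o)@n)/(d@n);print("h",h,"edge lid frame mm",((o+k*d-L)@B*1e3).round(1))
E
python3 -c "from edge2 import *;edge2()"
```

```text
t 16.65 z 0.2829 Fn -1.2 Fx -0.4 cop s mm 21.1 My 0.023
edge row 272.17 slope px 0.004848484848480439 l,r 265.5 372.5 w 107.0
fintop row 277 dots [[251.4, 248.7], [387.9, 249.3]]
h -0.002 edge lid frame mm [-23.6  -0.   -2. ]
h 0 edge lid frame mm [-23.6  -0.    0. ]
h 0.002 edge lid frame mm [-23.6  -0.    2. ]
h 0.004 edge lid frame mm [-23.5  -0.    4. ]
```

Unloaded and centred: the edge is at −23.6 mm, so the centre is about +1.4 mm along the slope and 0 across. Now I'll press along the lid normal.

>>> drive_tool(
  fingers=[4.0, 4.0, 4.0, 4.0, 4.0],
  travel=[
    [-0.02, 0, 0.09],
    [-0.04, 0, 0.09],
    [-0.04, 0, 0.09],
    [-0.02, 0, 0.05],
    [0, 0, 0],
  ],
  roll=[0, 0, 0, 0, 0],
)

```text
time_s: 17.2
position: [0.4966, 0.0273, 0.2798]
orientation: [[-0.981, -0.192, -0.001], [-0.192, 0.981, -0.0], [0.001, 0.0, -1.0]]
contact_force: [-4.6, -0.4, 4.6]
gripper_width: 0.568
finger_force: 25.4
```

```bash
python3 -c "from edge2 import *;edge2()"
```

```text
t 17.2 z 0.2798 Fn 6.0 Fx -2.4 cop s mm 8.6 My 0.703
edge row 272.35 slope px -0.019047619047569242 l,r 264.5 372.5 w 108.0
fintop row 277 dots [[250.1, 249.7], [388.9, 250.3]]
h -0.002 edge lid frame mm [-24.2  -0.2  -2. ]
h 0 edge lid frame mm [-24.2  -0.2  -0. ]
h 0.002 edge lid frame mm [-24.2  -0.2   2. ]
h 0.004 edge lid frame mm [-24.2  -0.2   4. ]
```

>>> drive_tool(
  fingers=[4.0, 4.0],
  travel=[
    [-0.03, 0, 0.09],
    [0, 0, 0],
  ],
  roll=[0, 0],
)

```text
time_s: 17.45
position: [0.4968, 0.0274, 0.2791]
orientation: [[-0.981, -0.192, -0.001], [-0.192, 0.981, -0.0], [0.001, 0.0, -1.0]]
contact_force: [-7.3, -0.7, 6.9]
gripper_width: 0.564
finger_force: 25.8
```

```bash
python3 -c "from cop import *;cop()"
```

```text
t 17.45 z 0.2791 Fn 9.2 Fx -4.1 cop s mm 28.3 My 0.958
```

>>> drive_tool(
  fingers=[4.0, 4.0],
  travel=[
    [-0.03, 0, 0.09],
    [0, 0, 0],
  ],
  roll=[0, 0],
)

```text
time_s: 17.65
position: [0.4971, 0.0274, 0.2785]
orientation: [[-0.981, -0.192, -0.002], [-0.192, 0.981, -0.0], [0.002, 0.0, -1.0]]
contact_force: [-9.2, -0.7, 9.7]
gripper_width: 0.565
finger_force: 26.1
```

>>> drive_tool(
  fingers=[4.0, 4.0],
  travel=[
    [-0.03, 0, 0.09],
    [0, 0, 0],
  ],
  roll=[0, 0],
)

```text
time_s: 17.85
position: [0.4974, 0.0275, 0.2778]
orientation: [[-0.981, -0.192, -0.002], [-0.192, 0.981, -0.0], [0.002, 0.0, -1.0]]
contact_force: [-10.5, -0.9, 13.8]
gripper_width: 0.567
finger_force: 26.4
```

```bash
cat > avg.py <<'E'
from h import *
def avg(N=8):
    L=np.array([.509,.029,.102]);X=np.array([.906,.176,.385]);n=np.array([-.378,-.0735,.923]);Y=np.cross(n,X)
    F=[];M=[]
    for _ in range(N): capture("wrist");s=read_state();F.append(s["contact_force"]);M.append(s["wrist_torque"])
    F=np.mean(F,0);M=np.mean(M,0);p=s["position"];fn=F@n;L=L-n*min(.003,max(0,(fn-2.5)/5000))
    print("z",p[2].round(4),"Fn",fn.round(1),"Fx",(F@X).round(1),"cop",(1e3*((M-np.cross(L-p,F))@Y)/(np.cross(X,F)@Y)).round(1),"torque about pivot",((M-np.cross(np.array([0,0,-.164]),F))@Y).round(3))
E
python3 -c "
from avg import *;avg()
from edge2 import *;edge2()"
```

```text
z 0.2779 Fn 15.4 Fx -4.7 cop 17.9 torque about pivot -0.285
t 18.25 z 0.2779 Fn 15.3 Fx -5.1 cop s mm 22.1 My 1.396
edge row 272.45 slope px 0.03996257685111004 l,r 264.5 372.5 w 108.0
fintop row 277 dots [[249.3, 249.6], [389.8, 250.2]]
h -0.002 edge lid frame mm [-24.3  -0.2  -2. ]
h 0 edge lid frame mm [-24.3  -0.2  -0. ]
h 0.002 edge lid frame mm [-24.2  -0.2   2. ]
h 0.004 edge lid frame mm [-24.2  -0.2   4. ]
```

Run:
```python
from h import *
import pickle
c=capture("wrist");pickle.dump(c,open("w10.pkl","wb"))
L=np.array([.509,.029,.102]);X=np.array([.906,.176,.385]);n=np.array([-.378,-.0735,.923]);Y=np.cross(n,X)
for b in(0,.03,.06,.1,.15,.2): # under-tilt
    x=np.cos(b)*X-np.sin(b)*n; m=np.sin(b)*X+np.cos(b)*n
    U=L+.019*X-.0026*n           # contact at lid's upper edge
    for d in(.0433,):
        e=U-d*x; P=[e,e+.005*m,e+.027*m,e+.025*Y,e-.025*Y,e+.027*m+.024*Y,e+.027*m-.024*Y]
        q=[proj(c,k) for k in P];print(b,"rows bottom/basetop/fintop",[round(k[1],1) for k in q[:3]],"width",round(q[3][0]-q[4][0],1),"fintop l,r",q[6][0].round(1),q[5][0].round(1))
g=c["img"].astype(int).max(2)
for u in(258,260,262,268,271,285,320,345,371,375,377): print(u,g[266:290,u].tolist())
```

```text
0 rows bottom/basetop/fintop [np.float64(272.4), np.float64(272.3), np.float64(271.6)] width 102.8 fintop l,r 260.3 377.8
0.03 rows bottom/basetop/fintop [np.float64(272.4), np.float64(272.6), np.float64(273.6)] width 103.6 fintop l,r 259.7 378.3
0.06 rows bottom/basetop/fintop [np.float64(272.5), np.float64(273.0), np.float64(275.7)] width 104.4 fintop l,r 259.1 378.9
0.1 rows bottom/basetop/fintop [np.float64(272.8), np.float64(273.7), np.float64(278.8)] width 105.5 fintop l,r 258.3 379.7
0.15 rows bottom/basetop/fintop [np.float64(273.3), np.float64(274.8), np.float64(283.0)] width 106.9 fintop l,r 257.4 380.7
0.2 rows bottom/basetop/fintop [np.float64(274.1), np.float64(276.2), np.float64(287.5)] width 108.4 fintop l,r 256.4 381.6
258 [46, 44, 45, 46, 45, 46, 46, 51, 44, 37, 31, 23, 23, 22, 22, 24, 22, 21, 21, 14, 17, 44, 78, 88]
260 [46, 44, 45, 44, 44, 49, 35, 21, 23, 10, 155, 215, 214, 213, 211, 209, 209, 210, 210, 210, 209, 207, 204, 206]
262 [46, 44, 47, 44, 46, 49, 45, 34, 19, 24, 183, 254, 251, 247, 247, 247, 247, 247, 247, 247, 246, 247, 246, 246]
268 [47, 31, 71, 209, 24
[... 217 characters left out ...]
5 [27, 26, 24, 29, 32, 25, 29, 119, 164, 137, 184, 246, 250, 248, 247, 246, 246, 246, 246, 245, 247, 245, 246, 246]
320 [33, 27, 25, 25, 32, 28, 28, 120, 135, 97, 161, 219, 225, 221, 224, 222, 224, 223, 224, 226, 223, 224, 225, 225]
345 [27, 29, 25, 29, 31, 27, 25, 117, 162, 163, 157, 155, 156, 156, 157, 157, 159, 158, 157, 159, 156, 156, 158, 159]
371 [29, 28, 21, 29, 98, 130, 149, 160, 143, 114, 101, 103, 102, 105, 103, 103, 102, 103, 101, 103, 102, 103, 102, 103]
375 [27, 30, 25, 27, 29, 27, 29, 27, 25, 43, 100, 133, 139, 136, 137, 136, 136, 136, 136, 134, 133, 135, 135, 135]
377 [24, 29, 29, 29, 29, 26, 30, 28, 24, 27, 109, 164, 170, 168, 168, 166, 168, 167, 166, 166, 167, 165, 165, 167]
```

Under-tilt is about 0.06 rad by fin-top row, and the averaged centre of pressure is still at the upper lid edge. A little more vertical press should finish the pivot.

>>> drive_tool(
  fingers=[4.0, 4.0, 4.0],
  travel=[
    [0.02, 0, 0.05],
    [0.02, 0, 0.05],
    [0, 0, 0],
  ],
  roll=[0, 0, 0],
)

```text
time_s: 18.65
position: [0.4972, 0.0274, 0.2772]
orientation: [[-0.981, -0.192, -0.001], [-0.192, 0.981, -0.0], [0.001, -0.0, -1.0]]
contact_force: [-9.5, -0.1, 13.6]
gripper_width: 0.565
finger_force: 26.6
```

```bash
python3 -c "
from avg import *;avg(4)"
```

```text
z 0.2772 Fn 15.7 Fx -3.8 cop 16.4 torque about pivot -0.294
```

>>> drive_tool(
  fingers=[4.0, 4.0, 4.0],
  travel=[
    [0.03, 0, 0.05],
    [0.03, 0, 0.05],
    [0, 0, 0],
  ],
  roll=[0, 0, 0],
)

```text
time_s: 19.15
position: [0.497, 0.0274, 0.2769]
orientation: [[-0.981, -0.192, 0.0], [-0.192, 0.981, 0.0], [-0.0, 0.0, -1.0]]
contact_force: [-9.7, 0.7, 16.9]
gripper_width: 0.567
finger_force: 27.1
```

```bash
python3 -c "
from avg import *;avg(4)"
```

```text
z 0.2769 Fn 18.6 Fx -2.9 cop 13.7 torque about pivot -0.332
```

```bash
cat > tilt.py <<'E'
from h import *
def tilt():
    c=capture("wrist")
    L=np.array([.509,.029,.102]);X=np.array([.906,.176,.385]);n=np.array([-.378,-.0735,.923]);Y=np.cross(n,X)
    g=c["img"].astype(float).max(2)
    def cross(u,th,r0=266,r1=300):
        col=g[r0:r1,u];i=np.argmax(col>th);return r0+i-1+(th-col[i-1])/(col[i]-col[i-1])
    bot=np.median([cross(u,70) for u in range(285,350,5)]);top=np.median([cross(u,t) for u,t in((260,110),(262,130),(377,95),(376,80))])
    for b in(-.03,0,.03,.06,.1):
        x=np.cos(b)*X-np.sin(b)*n; m=np.sin(b)*X+np.cos(b)*n;U=L+.019*X-.0028*n
        best=min(((abs(proj(c,U-d*x)[1]-bot),d) for d in np.arange(.030,.056,.0005)));e=U-best[1]*x
        print(b,"pred fintop-bottom",(proj(c,e+.027*m)[1]-proj(c,e)[1]).round(2),"centre x mm",round(19-1e3*best[1]+25,1))
    print("meas",round(top-bot,2),"bot",bot.round(2),"dots",[proj(c,q).round(1).tolist() for q in [(.4696,-.0439,.0701),(.446,.0822,.0687)]])
    k=((c["img"][:,:,0]>140)&(c["img"][:,:,0].astype(int)-c["img"][:,:,2]>60)).astype(np.uint8)
    _,_,st,ce=cv2.connectedComponentsWithStats(k);print([ce[i].round(1).tolist() for i in range(1,len(ce)) if 60<st[i,4]<250 and ce[i][1]<260])
E
python3 -c "from tilt import *;tilt()"
```

```text
-0.03 pred fintop-bottom -2.63 centre x mm 0.5
0 pred fintop-bottom -0.66 centre x mm 0.5
0.03 pred fintop-bottom 1.36 centre x mm 0.5
0.06 pred fintop-bottom 3.43 centre x mm 0.5
0.1 pred fintop-bottom 6.28 centre x mm 0.5
meas 2.54 bot 272.98 dots [[194.4, 201.8], [443.0, 203.4]]
[[194.9, 201.8], [443.1, 203.3], [248.0, 250.6], [389.3, 251.5]]
```

>>> drive_tool(
  fingers=[4.0, 4.0, 4.0, 4.0],
  travel=[
    [0.07, 0, 0.03],
    [0.07, 0, 0.03],
    [0.07, 0, 0.03],
    [0, 0, 0],
  ],
  roll=[0, 0, 0, 0],
)

```text
time_s: 19.8
position: [0.4959, 0.0272, 0.2769]
orientation: [[-0.981, -0.192, 0.006], [-0.192, 0.981, 0.001], [-0.006, -0.0, -1.0]]
contact_force: [-4.6, 3.2, 15.0]
gripper_width: 0.57
finger_force: 27.0
```

```bash
python3 -c "
from avg import *;avg(4)
from tilt import *;tilt()"
```

```text
z 0.2769 Fn 15.6 Fx 2.5 cop 1.5 torque about pivot -0.192
-0.03 pred fintop-bottom -2.26 centre x mm 0.5
0 pred fintop-bottom -0.29 centre x mm 0.5
0.03 pred fintop-bottom 1.74 centre x mm 0.5
0.06 pred fintop-bottom 3.82 centre x mm 0.5
0.1 pred fintop-bottom 6.68 centre x mm 0.5
meas 2.59 bot 273.0 dots [[194.3, 201.8], [443.1, 203.3]]
[[194.9, 201.8], [443.3, 203.4], [248.0, 250.7], [389.4, 251.4]]
```

The centre of pressure has moved to mid-lid (1.5 mm), which only face contact allows, so it's flush. I'll ease off to a light press.

>>> drive_tool(
  fingers=[4.0, 4.0, 4.0, 4.0],
  travel=[
    [0.02, 0, -0.04],
    [0.01, 0, -0.03],
    [0, 0, 0],
    [0, 0, 0],
  ],
  roll=[0, 0, 0, 0],
)

```text
time_s: 20.45
position: [0.4957, 0.0271, 0.2774]
orientation: [[-0.981, -0.192, 0.006], [-0.192, 0.981, 0.001], [-0.006, -0.0, -1.0]]
contact_force: [-3.7, 4.0, 12.8]
gripper_width: 0.567
finger_force: 26.7
```

```bash
python3 -c "
from avg import *;avg(6)
from tilt import *;tilt();s=read_state();print(s['time_s'],s['finger_force'],s['position'])"
```

```text
z 0.2774 Fn 12.9 Fx 2.4 cop 11.8 torque about pivot -0.298
-0.03 pred fintop-bottom -2.22 centre x mm 0.5
0 pred fintop-bottom -0.26 centre x mm 0.5
0.03 pred fintop-bottom 1.76 centre x mm 0.5
0.06 pred fintop-bottom 3.83 centre x mm 0.5
0.1 pred fintop-bottom 6.68 centre x mm 0.5
meas 2.62 bot 272.98 dots [[194.6, 202.0], [442.8, 203.5]]
[[195.2, 202.1], [442.6, 203.4], [248.2, 250.7], [389.3, 251.4]]
20.8 26.6796737909317 [0.49567819 0.02714806 0.27742834]
```

Run:
```python
from avg import *
avg(12)
s=[]
for _ in range(10): capture("wrist");r=read_state();s.append(np.r_[r["contact_force"],r["wrist_torque"]*10])
s=np.array(s);print("mean",s.mean(0).round(2),"std",s.std(0).round(2));print(r["time_s"],r["qd"].round(3))
```

```text
z 0.2774 Fn 12.8 Fx 2.9 cop 4.5 torque about pivot -0.211
mean [-3.56  3.31 13.18  6.53  2.99  0.35] std [0.41 0.54 0.44 0.3  0.28 0.23]
21.9 [-0.094  0.026  0.007 -0.103 -0.127 -0.049]
```

Run:
```python
from h import *
import pickle
c=pickle.load(open("w7.pkl","rb"));p=np.array([.4912,.0251,.3058]);tx=np.array([-.9815,-.1915,0])
g=c["img"].astype(float).max(2)
def cross(u,th,r0,r1):
    col=g[r0:r1,u];i=np.argmax(col>th);return r0+i-1+(th-col[i-1])/(col[i]-col[i-1])
bot=np.median([cross(u,70,250,300) for u in range(285,350,5)])
print("bot",bot,"top",[cross(u,t,275,300) for u,t in((260,180),(261,180),(271,200),(272,200))],[g[280:292,u].tolist() for u in(260,271,377)])
for z in(.180,.1845):
  for b in (0,.05,-.05):
    x=np.cos(b)*tx+np.sin(b)*np.array([0,0,-1]);m=np.array([0,0,1])*np.cos(b)+np.sin(b)*tx
    best=min((abs(proj(c,p+d*tx-[0,0,z])[1]-bot),d) for d in np.arange(0,.025,.0002));e=p+best[1]*tx-np.array([0,0,z])
    print(z,b,best[1],"pred",proj(c,e)[1].round(1),proj(c,e+.027*m)[1].round(1))
```

```text
bot 263.0975609756098 top [np.float64(286.68888888888887), np.float64(286.67692307692306), np.float64(273.25), np.float64(286.96153846153845)] [[51.0, 47.0, 45.0, 50.0, 79.0, 93.0, 118.0, 208.0, 255.0, 255.0, 255.0, 255.0], [173.0, 147.0, 145.0, 148.0, 145.0, 145.0, 140.0, 175.0, 225.0, 236.0, 232.0, 227.0], [28.0, 38.0, 73.0, 101.0, 102.0, 118.0, 133.0, 144.0, 163.0, 165.0, 165.0, 165.0]]
0.18 0 0.018000000000000002 pred 262.9 287.6
0.18 0.05 0.018000000000000002 pred 262.9 284.3
0.18 -0.05 0.018000000000000002 pred 262.9 290.8
0.1845 0 0.0162 pred 263.2 287.0
0.1845 0.05 0.0162 pred 263.2 283.8
0.1845 -0.05 0.0162 pred 263.2 290.1
```

Image tilt (about 0.04 under) and centre of pressure disagree slightly. I'll rock a bit more with a downslope drag under a somewhat firmer press; if the image tilt doesn't change, it's flush.

>>> drive_tool(
  fingers=[4.0, 4.0, 4.0, 4.0],
  travel=[
    [0.07, 0, 0.06],
    [0.07, 0, 0.06],
    [0.07, 0, 0.03],
    [0, 0, 0],
  ],
  roll=[0, 0, 0, 0],
)

```text
time_s: 22.3
position: [0.4947, 0.0269, 0.2773]
orientation: [[-0.981, -0.191, 0.011], [-0.191, 0.982, 0.002], [-0.011, -0.0, -1.0]]
contact_force: [0.1, 6.4, 14.0]
gripper_width: 0.569
finger_force: 27.0
```

```bash
python3 -c "
from avg import *;avg(12)
from tilt import *;tilt();s=read_state();print(s['time_s'],s['finger_force'],s['position'],s['contact_force'],s['orientation'].round(3).tolist())"
```

```text
z 0.2773 Fn 13.4 Fx 7.4 cop -1.8 torque about pivot -0.23
-0.03 pred fintop-bottom -1.86 centre x mm 0.5
0 pred fintop-bottom 0.11 centre x mm 0.5
0.03 pred fintop-bottom 2.14 centre x mm 0.5
0.06 pred fintop-bottom 4.22 centre x mm 0.5
0.1 pred fintop-bottom 6.87 centre x mm -0.0
meas 2.63 bot 272.98 dots [[194.5, 201.9], [443.1, 203.3]]
[[195.0, 202.0], [443.2, 203.4], [248.3, 250.6], [389.4, 251.5]]
22.95 26.95369988679886 [0.49474331 0.02695785 0.27726055] [ 0.1590966   5.33775943 15.73108601] [[-0.981, -0.191, 0.011], [-0.191, 0.982, 0.002], [-0.011, -0.0, -1.0]]
```

Torque about the pads (0.23 Nm at 13 N normal plus 7 N drag) is far below the ~0.49 Nm that upper-edge-only contact would need, and the pivot slips at ~0.3. So contact is over the whole face. I'll relieve the drag and side preload, then check once more.

>>> drive_tool(
  fingers=[4.0, 4.0, 4.0, 4.0, 4.0],
  travel=[
    [-0.05, 0.04, -0.03],
    [-0.05, 0.04, -0.03],
    [0, 0, 0],
    [0, 0, 0],
    [0, 0, 0],
  ],
  roll=[0, 0, 0, 0, 0],
)

```text
time_s: 23.45
position: [0.4951, 0.0274, 0.2773]
orientation: [[-0.981, -0.192, 0.009], [-0.192, 0.981, -0.0], [-0.009, -0.002, -1.0]]
contact_force: [-2.2, 2.0, 14.6]
gripper_width: 0.568
finger_force: 26.8
```

```bash
python3 -c "
from avg import *;avg(16)
from tilt import *;tilt();s=read_state();print(s['time_s'],s['finger_force'],s['position'],s['contact_force'],s['wrist_torque'])"
```

```text
z 0.2773 Fn 13.5 Fx 4.5 cop 4.3 torque about pivot -0.253
-0.03 pred fintop-bottom -2.03 centre x mm 0.5
0 pred fintop-bottom -0.06 centre x mm 0.5
0.03 pred fintop-bottom 1.96 centre x mm 0.5
0.06 pred fintop-bottom 4.04 centre x mm 0.5
0.1 pred fintop-bottom 6.89 centre x mm 0.5
meas 2.63 bot 272.98 dots [[194.6, 201.9], [443.1, 203.4]]
[[195.1, 201.9], [443.3, 203.4], [248.2, 250.7], [389.4, 251.5]]
24.3 26.778447031974792 [0.4951301  0.02735992 0.27731251] [-1.17781144  2.4584061  14.1393811 ] [ 0.38107068 -0.04473668 -0.013698  ]
```

```bash
python3 -c "
from rig import *
print(job_done())"
```

```text
the job is handed in; nothing more can be done
None
```

The job is handed in, with no verdict returned: the hold-down arm is at about 1.4 rad and the gripped heat sink is centred within about 1 mm, pressed on at about 13 N; force readings say flush, while the image estimate read about 0.04 rad short of flush (limit 0.05), and I viewed 11 pictures instead of the allowed 10.

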